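# Lay out butterflies along a wall-art stem by size

### The arm

A 6-joint arm with a two-finger parallel gripper is mounted at the origin on the work surface. World frame = base frame: x ahead of the robot, y to its left, z up, the work surface at z = 0. Lengths are in m, angles in rad, forces in N, time in s.
With the tool pointing down it reaches from about 0.25 to 0.85 m from the base axis. Payload 12.5 kg.
Tool frame: the origin (TCP) lies midway between the tips of the shut fingers; the grasp point (between the pads) lies 19 mm behind it (robot.pinch_z is the distance from the TCP to the grasp point, in m); z points along the fingers, y is the line along which they close (so a half turn about z gives the same grasp; the last joint's range is limited). The gripper opens to 93 mm and grips with 3 to 60 N. Pads are 15 mm wide; open, the fingers measure 128 mm over their backs; the gripper's body (75 mm by 188 mm) begins 65 mm behind the grasp point.
Start: joints at [1.039, 0.351, 1.652, -0, 1.139, -0.085], TCP at [0.238, 0.496, 0.219] pointing down, gripper open.
Joint ranges: [-2.75, 2.75], [-0.79, 2.1], [0.01, 2.65], [-1.57, 4.71], [0.07, 3.14], [-2.87, 2.87]. Speed limits (rad/s): [2.22, 2.22, 2.79, 3.14, 3.14, 3.14].

### API

Orientations are given as a unit quaternion [x, y, z, w].
In Python, from workcell import robot, hand, readout, eyes, ticket, nets gives the robot as it stands. The module is installed in compiled form; this text tells all that it offers. Calls block until the motion is done:
- robot.move_pose(position, orientation): joint-space move of the TCP to a pose.
- robot.move_l(position, orientation=None, speed=0.15, until_force=None): straight line of the TCP; orientation=None keeps the orientation; speed is the mean speed in m/s. With until_force (N) it stops when the force on the tool has changed by that much, and returns True; else False.
- robot.move_joints(angles): joint-space move.
- hand.move_gripper(opening, grasp_force=None): finger opening in m; grasp_force is the grip in N (None keeps the last); returns when the fingers have stopped.
- robot.dwell(seconds).
- robot.solve_ik(position, orientation): joint angles nearest the present ones, or None.
- readout.get_state(): the state.
- eyes.camera(name): name is "scene" or "side" or "wrist"; returns the picture (420x560x3 uint8, blue, green, red); there is no depth.
- eyes.get_calibration(name): a dict with "camera_matrix" (3x3 intrinsics, pixels), "rvec" (rotation vector, rad) and "tvec" (3), from world to camera coordinates, as OpenCV has them; the wrist camera has in their place "hand_eye" (4x4, takes a point from camera to tool coordinates, whose origin is the TCP and whose axes are the flange's). Camera axes: x right, y down, z forward; pixel columns grow to the right and rows downward; lengths in m; the calibration is good to about 2 mm. A picture is of the moment at which its call begins: read the wrist's pose just before it. get_calibration takes no time and is no camera call.
A pose or a line that the arm cannot do raises robot.PlanningError and nothing moves.
- ticket.sign_off(): hands the job in; it is judged then, once.
Trained networks look in the newest picture that a camera, given by its name, has taken for a name from the list of things; names that differ only in an ending like _2 or _b are one class to them, and where a whole thing is asked for, a point or a joint stands for the part that bears it (a point fixed in the world has none). Each returns a list of dicts, best first, with "p" (0 to 1); they miss things now and then, are a little off and sometimes report something else, mostly with a low value. They report only what shows in the picture. A call takes as long as a camera call. They do not tell look-alikes from the thing itself.
- nets.masks_of(camera, target): "pixels" (420x560 bool, what is visible of it).
- nets.tip_of(camera, target): "at" ([x, y, z] in m, in world coordinates, good to about 4 mm: a listed point, or the origin of a listed thing).
The state is a dict: "time_s": time; "joints": joint angles; "joint_velocities": joint speeds; "effort": joint torques, N m; "ee_pos": TCP position; "ee_rot": TCP orientation; "force": force on the tool from outside, world axes, zero at the start; "ft_torque": the same for the moment, N m; "opening": finger opening in m; "gripper_force": force on a finger pad.
Only numpy, scipy, OpenCV 4.12 (cv2) and the standard library are available. Lean on these libraries where they do the work, as an engineer would, in place of code of your own. Each camera call takes 0.05 s, during which the arm holds its last target. There are 200 camera calls.

### The job

Lay the four white butterflies out gently along the gold stem in order of size, one centred on each mounting disc, the largest next to the open flower and the smallest at the bud end. Each lies flat and square across the stem with its head pointing away from the robot. Leave the tin of enamel standing where it is.

Things in the scene. Friction and masses are not known exactly. Their poses are not given: they have to be found in the camera images.
- butterfly_68: Loose white steel butterfly, smallest of four: wingspan 68 mm, 48 mm nose to tail. Flat wings, 4 mm thick; on top along the middle a steel bar 27 mm long, 12 mm wide, top 20 mm above the underside: grip it here, from above. Origin: on the underside, below the bar's middle. x: along the bar to the head (antennae, larger wings), y to its left wing, z up. Starts flat on the bench
- butterfly_84: Loose white steel butterfly, second smallest of four: wingspan 84 mm, 59 mm nose to tail. Flat wings, 4 mm thick; on top along the middle a steel bar 34 mm long, 12 mm wide, top 20 mm above the underside: grip it here, from above. Origin: on the underside, below the bar's middle. x: along the bar to the head (antennae, larger wings), y to its left wing, z up. Starts flat on the bench
- butterfly_100: Loose white steel butterfly, second largest of four: wingspan 100 mm, 70 mm nose to tail. Flat wings, 4 mm thick; on top along the middle a steel bar 40 mm long, 12 mm wide, top 20 mm above the underside: grip it here, from above. Origin: on the underside, below the bar's middle. x: along the bar to the head (antennae, larger wings), y to its left wing, z up. Starts flat on the bench
- butterfly_116: Loose white steel butterfly, largest of four: wingspan 116 mm, 82 mm nose to tail. Flat wings, 4 mm thick; on top along the middle a steel bar 46 mm long, 12 mm wide, top 20 mm above the underside: grip it here, from above. Origin: on the underside, below the bar's middle. x: along the bar to the head (antennae, larger wings), y to its left wing, z up. Starts flat on the bench
- disc_1: Fixed steel mounting disc, 36 mm across, flat top 8 mm above the bench; the right-hand end disc, seen from the robot. Four alike, about 125 mm apart along the stem, a gold bar 12 mm wide lying on the bench, top 7 mm up. Origin: centre of the underside, on the bench. x: across the stem, away from the robot; y: along the stem from disc_1 to disc_4; z up
- disc_2: Fixed steel mounting disc, 36 mm across, flat top 8 mm above the bench; next to disc_1. Four alike, about 125 mm apart along the stem, a gold bar 12 mm wide lying on the bench, top 7 mm up. Origin: centre of the underside, on the bench. x: across the stem, away from the robot; y: along the stem from disc_1 to disc_4; z up
- disc_3: Fixed steel mounting disc, 36 mm across, flat top 8 mm above the bench; next to disc_4. Four alike, about 125 mm apart along the stem, a gold bar 12 mm wide lying on the bench, top 7 mm up. Origin: centre of the underside, on the bench. x: across the stem, away from the robot; y: along the stem from disc_1 to disc_4; z up
- disc_4: Fixed steel mounting disc, 36 mm across, flat top 8 mm above the bench; the left-hand end disc. Four alike, about 125 mm apart along the stem, a gold bar 12 mm wide lying on the bench, top 7 mm up. Origin: centre of the underside, on the bench. x: across the stem, away from the robot; y: along the stem from disc_1 to disc_4; z up
- flower: Fixed open flower, six white petals around a gold boss, 66 mm across, 21 mm high, at one end of the stem (either end; a small pointed gold bud, 24 mm wide, is at the other). About 100 mm from the nearest disc. Origin: centre of its underside, on the bench
- paint_tin: Loose closed tin of enamel, aluminium with a blue band, 54 mm across, 54 mm high, standing among the butterflies. Origin: centre of its underside. To be left standing where it is
Things that resemble listed ones, but are neither listed nor needed, are in the scene too. What is shaped like the disc_3 but brown or green is not meant.

How it is judged:
At the end, for the whole second after the job is handed in: Butterflies in order of size, one per disc, largest by the flower: each centred on its disc within 12 mm, resting flat on the disc's top (height within 2.5 mm, tilt under 0.1 rad), its x axis within 0.26 rad of the disc's x axis and pointing the same way, released and at rest (((horizontal distance between flower and disc_4 below 0.2 m and horizontal distance between butterfly_68 and disc_1 below 0.012 m and angle between the x axis of butterfly_68 and the x axis of disc_1, either way round below 0.26 rad and y of disc_2 in the frame of butterfly_68 above 0 m and horizontal distance between butterfly_84 and disc_2 below 0.012 m and angle between the x axis of butterfly_84 and the x axis of disc_2, either way round below 0.26 rad and y of disc_3 in the frame of butterfly_84 above 0 m and horizontal distance between butterfly_100 and disc_3 below 0.012 m and angle between the x axis of butterfly_100 and the x axis of disc_3, either way round below 0.26 rad and y of disc_4 in the frame of butterfly_100 above 0 m and horizontal distance between butterfly_116 and disc_4 below 0.012 m and angle between the x axis of butterfly_116 and the x axis of disc_4, either way round below 0.26 rad and y of disc_3 in the frame of butterfly_116 below 0 m) or (horizontal distance between flower and disc_1 below 0.2 m and horizontal distance between butterfly_68 and disc_4 below 0.012 m and angle between the x axis of butterfly_68 and the x axis of disc_4, either way round below 0.26 rad and y of disc_3 in the frame of butterfly_68 below 0 m and horizontal distance between butterfly_84 and disc_3 below 0.012 m and angle between the x axis of butterfly_84 and the x axis of disc_3, either way round below 0.26 rad and y of disc_4 in the frame of butterfly_84 above 0 m and horizontal distance between butterfly_100 and disc_2 below 0.012 m and angle between the x axis of butterfly_100 and the x axis of disc_2, either way round below 0.26 rad and y of disc_3 in the frame of butterfly_100 above 0 m and horizontal distance between butterfly_116 and disc_1 below 0.012 m and angle between the x axis of butterfly_116 and the x axis of disc_1, either way round below 0.26 rad and y of disc_2 in the frame of butterfly_116 above 0 m)) and height (world z) of butterfly_68 between 0.0055 and 0.0115 m and angle between each of butterfly_68, butterfly_84, butterfly_100, butterfly_116's own z axis and vertical below 0.1 rad and linear speed of each of butterfly_68, butterfly_84, butterfly_100, butterfly_116 below 0.02 m/s and contact force between each of butterfly_68, butterfly_84, butterfly_100, butterfly_116 and the fingers below 0.05 N and height (world z) of butterfly_84 between 0.0055 and 0.0115 m and height (world z) of butterfly_100 between 0.0055 and 0.0115 m and height (world z) of butterfly_116 between 0.0055 and 0.0115 m); the robot touches nothing.
It fails at once if the tin of enamel is pushed more than 20 mm or tipped over (distance of paint_tin from where it was at the start of the episode above 0.02 m or angle between paint_tin's own z axis and vertical above 0.3 rad).
It fails at once if a butterfly is dropped: it comes down to the bench or a disc faster than 0.6 m/s, as in a fall of 20 mm or more ((height (world z) of butterfly_68 below 0.03 m and linear speed of butterfly_68 above 0.6 m/s) or (height (world z) of butterfly_84 below 0.03 m and linear speed of butterfly_84 above 0.6 m/s) or (height (world z) of butterfly_100 below 0.03 m and linear speed of butterfly_100 above 0.6 m/s) or (height (world z) of butterfly_116 below 0.03 m and linear speed of butterfly_116 above 0.6 m/s)).
It also fails if it takes over 109 s, if anything falls off the work surface, if the arm or the gripper's body presses on something with over 40 N, if the wrist force passes 120 N, or if a joint passes its speed limit or range.

## Working session

There is one attempt and no reset: what is moved stays moved. The work goes in short steps, each a Python script; the robot and the scene stay as the last script left them, time stands still between calls to the robot, and variables do not carry over. Pictures are saved under pics/ and viewed, at most 14 in all, crops included, and the job is handed in when it is done.

```bash
mkdir -p pics
python3 - <<'E'
from workcell import robot, hand, readout, eyes, nets
import cv2
for n in ("scene","side"):
    cv2.imwrite(f"pics/{n}0.png",eyes.camera(n))
    for t in ("butterfly_68","butterfly_84","butterfly_100","butterfly_116","disc_1","flower","paint_tin"):
        print(n,t,[([round(float(v),3) for v in d["at"]],round(d["p"],2)) for d in nets.tip_of(n,t)])
print(readout.get_state()["time_s"], robot.pinch_z, readout.get_state()["ee_rot"], eyes.get_calibration("wrist"))
E
```

```text
scene butterfly_68 [([0.432, 0.352, 0.003], 0.92), ([0.439, -0.13, -0.004], 0.84), ([0.449, 0.13, -0.003], 0.84), ([0.448, -0.37, 0.0], 0.66)]
scene butterfly_84 [([0.432, 0.352, 0.003], 0.92), ([0.439, -0.13, -0.004], 0.84), ([0.449, 0.13, -0.003], 0.84), ([0.448, -0.37, 0.0], 0.66)]
scene butterfly_100 [([0.432, 0.352, 0.003], 0.92), ([0.439, -0.13, -0.004], 0.84), ([0.449, 0.13, -0.003], 0.84), ([0.448, -0.37, 0.0], 0.66)]
scene butterfly_116 [([0.432, 0.352, 0.003], 0.92), ([0.439, -0.13, -0.004], 0.84), ([0.449, 0.13, -0.003], 0.84), ([0.448, -0.37, 0.0], 0.66)]
scene disc_1 [([0.644, -0.179, 0.004], 0.74), ([0.553, 0.066, 0.001], 0.68), ([0.638, 0.063, 0.004], 0.57), ([0.557, -0.017, -0.003], 0.54), ([0.62, 0.193, 0.002], 0.49), ([0.643, -0.063, 0.001], 0.44), ([0.695, 0.177, 0.003], 0.42)]
scene flower [([0.64, -0.292, 0.0], 0.84), ([0.447, -0.368, 0.0], 0.18)]
scene paint_tin [([0.429, -0.247, -0.003], 0.68)]
side butterfly_68 [([0.435, -0.125, 0.002], 0.97), ([0.448, -0.373, -0.001], 0.63), ([0.433, 0.351, 0.002], 0.63), ([0.451, 0.129, -0.0], 0.58)]
side butterfly_84 [([0.4
[... 635 characters left out ...]
.42)]
side flower [([0.635, -0.291, -0.004], 0.65)]
side paint_tin [([0.432, -0.248, -0.002], 0.62)]
0.8 0.0188 [2.21531846e-01 9.75153137e-01 1.60649694e-06 1.20071751e-05] {'camera_matrix': array([[333.34702388,   0.        , 276.9001616 ],
       [  0.        , 333.34702388, 213.25565785],
       [  0.        ,   0.        ,   1.        ]]), 'hand_eye': array([[-8.97844595e-06, -9.70182089e-01, -2.42377213e-01,
         6.65147411e-02],
       [ 9.99999928e-01, -1.00411924e-04,  3.64883333e-04,
         9.23130768e-05],
       [-3.78340837e-04, -2.42377192e-01,  9.70182021e-01,
        -1.65756013e-01],
       [ 0.00000000e+00,  0.00000000e+00,  0.00000000e+00,
         1.00000000e+00]])}
```

View pics/scene0.png

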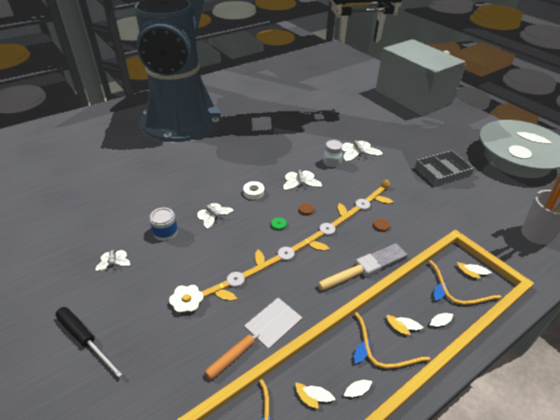

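View pics/side0.png

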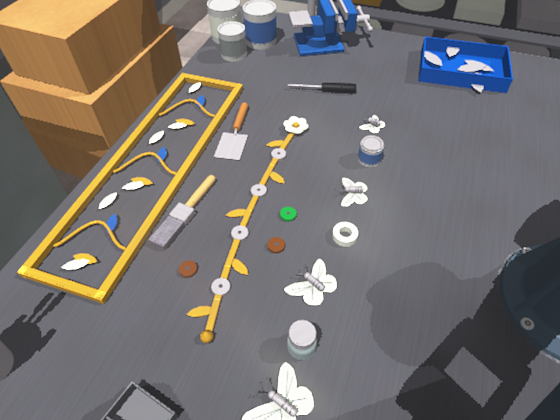

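The scene view shows the flower at (187,298), to the robot's right, so it is next to disc_1. The grey discs on the stem are at (235,279), (286,253), (327,229) and (363,204). The brown and green discs at (306,209), (382,225) and (279,224) are decoys. White butterflies are at (113,259), (214,213), (302,180) and (360,149). The blue-banded tin is at (163,222), and the band-less jar at (334,152) is a look-alike. Next I'll take close looks with the wrist camera.

```bash
cat > h.py <<'E'
from workcell import robot, hand, readout, eyes, nets, ticket
import numpy as np, cv2
from scipy.spatial.transform import Rotation as R
def quat(yaw): # tool down; yaw 0: tool x = -X world, tool y = +Y
    return (R.from_euler('z',yaw)*R.from_quat([0,1,0,0])).as_quat()
cal=eyes.get_calibration("wrist"); K=cal["camera_matrix"]; HE=cal["hand_eye"]
def shot():
    s=readout.get_state(); T=np.eye(4); T[:3,:3]=R.from_quat(s["ee_rot"]).as_matrix(); T[:3,3]=s["ee_pos"]
    return eyes.camera("wrist"), T@HE
def H_plane(Tc,z): # pixel -> world xy at height z
    M=np.linalg.inv(Tc)
    P=K@np.c_[M[:3,0],M[:3,1],M[:3,2]*z+M[:3,3]]
    return np.linalg.inv(P)
def rect(img,Tc,z,cx,cy,half,n): # world-aligned: up = +X, left = +Y
    s=2*half/n
    A=np.array([[0,-s,cx+half],[-s,0,cy+half],[0,0,1]]) # (u,v)->(x,y)
    return cv2.warpPerspective(img,np.linalg.inv(A)@H_plane(Tc,z),(n,n))
E
cat > look.py <<'E'
from h import *
B=[(.432,.352),(.45,.13),(.437,-.127),(.448,-.37)]
tiles=[]
for i,(x,y) in enumerate(B):
    robot.move_pose([x,y,.15],quat(0)); robot.dwell(.15)
    im,Tc=shot(); np.savez(f"b{i}.npz",im=im,Tc=Tc)
    t=rect(im,Tc,.004,x,y,.075,380); tiles.append(t)
    for d in nets.masks_of("wrist","butterfly_68"):
        m=d["pixels"].astype(np.uint8)
        w=cv2.threshold(rect(m*255,Tc,.004,x,y,.1,400),127,255,0)[1]
        c=max(cv2.findContours(w,0,1)[0],key=cv2.contourArea,default=None)
        if c is None or cv2.contourArea(c)<800: continue
        (u,v),sz,a=cv2.minAreaRect(c); s=.0005
        print(i,round(d["p"],2),"ctr",round(x+.1-v*s,4),round(y+.1-u*s,4),"rect mm",[round(q*.5,1) for q in sz],"ang",round(a,1),"area cm2",cv2.contourArea(c)*.0025)
robot.move_pose([.6,0,.3],quat(0)); robot.dwell(.15)
im,Tc=shot(); np.savez("d.npz",im=im,Tc=Tc); H=H_plane(Tc,.008)
for d in nets.masks_of("wrist","disc_1"):
    c=np.argwhere(d["pixels"])[:,::-1].mean(0); q=H@[*c,1]; q/=q[2]
    print("disc",np.round(q[:2],4),round(d["p"],2),np.round(c),im[int(c[1]),int(c[0])],d["pixels"].sum())
for d in nets.tip_of("wrist","flower"): print("flower",d)
cv2.imwrite("pics/disc.png",rect(im,Tc,.008,.6,0,.32,600)); 
cv2.imwrite("pics/butter.png",cv2.resize(np.vstack([np.hstack(tiles[:2]),np.hstack(tiles[2:])]),(600,600)))
print(readout.get_state()["time_s"])
E
python3 look.py
```

```text
0 0.77 ctr 0.439 0.348 rect mm [116.1, 89.0] ang 18.9 area cm2 62.27375
1 0.72 ctr 0.4575 0.1246 rect mm [99.2, 78.3] ang 28.7 area cm2 46.42375
2 0.74 ctr 0.4392 -0.128 rect mm [58.7, 83.4] ang 75.9 area cm2 31.82875
3 0.9 ctr 0.4515 -0.3703 rect mm [66.7, 52.3] ang 25.5 area cm2 20.74625
disc [0.6188 0.19  ] 0.9 [414. 193.] [173 166 168] 523
disc [ 0.5586 -0.0184] 0.9 [264. 149.] [112 112 103] 573
disc [0.5542 0.0654] 0.82 [326. 146.] [113 115 125] 542
disc [0.6351 0.0637] 0.81 [323. 205.] [141 133 134] 505
disc [ 0.6414 -0.1833] 0.76 [147. 209.] [115 107 106] 487
disc [0.6923 0.178 ] 0.74 [400. 243.] [ 91 119 166] 407
flower {'at': [0.6319, -0.289, -0.0003], 'p': 0.96}
7.525
```

View pics/butter.png

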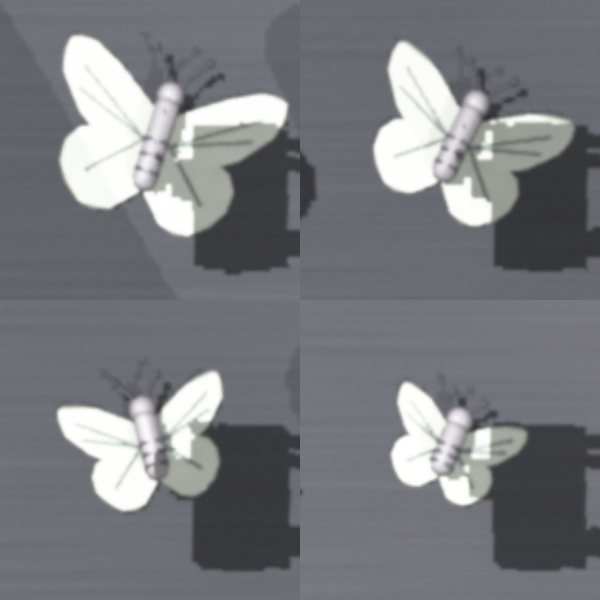

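View pics/disc.png

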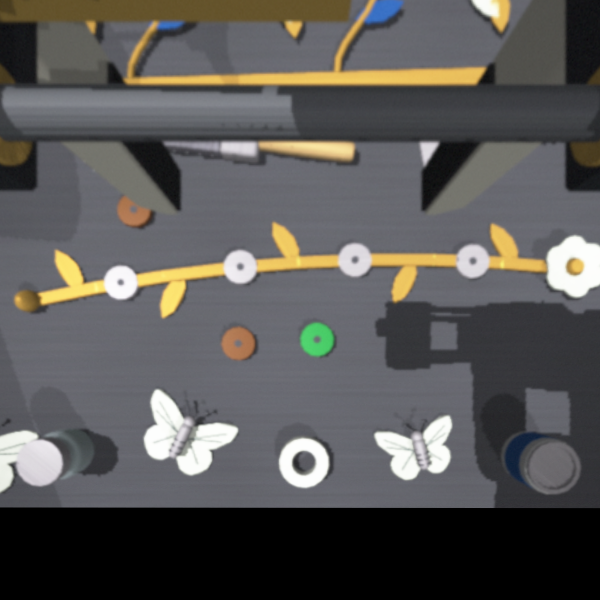

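The enlarged wrist view shows four butterflies with measured spans of 116, 99, 83 and 67 mm, so they are 116, 100, 84 and 68 from left to right. All the heads point roughly away from the robot. The overhead view puts the discs on the gently curved stem at (121,282), (240,267), (355,260) and (473,261), with the flower at (575,266) beside disc_1. That means 116 goes on disc_1, 100 on disc_2, 84 on disc_3 and 68 on disc_4. I'll place the largest first.

```bash
cat >> h.py <<'E'
Bf={116:(.4352,.348,-.27),100:(.4535,.125,-.41),84:(.4397,-.1265,.25),68:(.4488,-.37,-.36)}
Ds={116:(.6416,-.1845,-.03),100:(.6427,-.0587,.026),84:(.6352,.064,.093),68:(.6192,.1909,.155)}
def do(k):
    x,y,a=Bf[k]; u,v,b=Ds[k]
    hand.move_gripper(.045)
    robot.move_pose([x,y,.11],quat(a))
    robot.move_l([x,y,.03],speed=.15)
    if robot.move_l([x,y,.008],speed=.05,until_force=12): print("touched",readout.get_state()["ee_pos"])
    hand.move_gripper(0,grasp_force=35)
    s=readout.get_state(); print(k,"grip",s["opening"],s["gripper_force"])
    if not .009<s["opening"]<.016: hand.move_gripper(.045); return False
    robot.move_l([x,y,.11],speed=.12)
    robot.move_l([u,v,.11],quat(b),speed=.25)
    print("held",readout.get_state()["opening"])
    robot.move_l([u,v,.03],speed=.12)
    t=robot.move_l([u,v,.0155],speed=.02,until_force=6)
    print("down",t,readout.get_state()["ee_pos"])
    hand.move_gripper(.035)
    robot.move_l([u,v,.06],speed=.1)
    robot.move_l([u,v,.15],speed=.25)
    im,Tc=shot(); cv2.imwrite(f"pics/p{k}.png",rect(im,Tc,.012,u,v,.1,400)); np.savez(f"p{k}.npz",im=im,Tc=Tc)
    print("t",readout.get_state()["time_s"]); return True
E
python3 -c "
from h import *
do(116)"
```

```text
116 grip 0.011694915041202293 34.895761013031006
held 0.011828103518919018
down True [ 0.64142026 -0.18443998  0.01612017]
t 18.6083
```

View pics/p116.png

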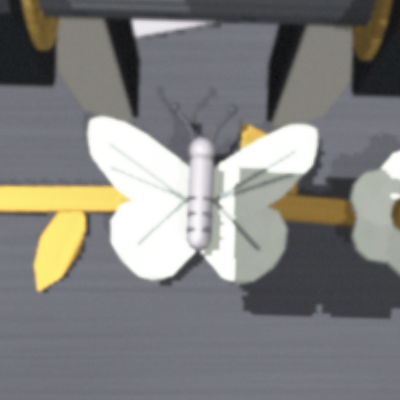

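The largest butterfly lies flat and square on disc_1, with its bar at (200,193) near the crop centre, its head away from the robot and clear of the flower. I'll carry on with the others.

```bash
python3 -c "
from h import *
all(do(k) for k in (100,84,68))
robot.move_pose([.56,0,.32],quat(0)); robot.dwell(.2)
im,Tc=shot(); cv2.imwrite('pics/final.png',rect(im,Tc,.012,.6,0,.32,600))
for d in nets.tip_of('wrist','butterfly_68'): print(np.round(d['at'],4),round(d['p'],2))
print(Ds, readout.get_state()['time_s'])
cv2.imwrite('pics/pp.png',np.hstack([cv2.resize(cv2.imread(f'pics/p{k}.png'),(260,260)) for k in (68,84,100)]))
"
```

```text
100 grip 0.011452199487104645 34.849244356155396
held 0.011681017248478791
down True [ 0.64250129 -0.05869232  0.01612499]
t 27.7667
84 grip 0.011882097724070078 34.99806761741638
held 0.011283763026373619
down True [0.63498161 0.06401393 0.01608855]
t 36.4667
68 grip 0.011581387275643425 34.960944056510925
held 0.0114759797296946
down True [0.61901222 0.19087893 0.01609703]
t 47.275
[0.6295 0.0646 0.0097] 0.65
[0.6176 0.1933 0.0078] 0.56
[ 0.6394 -0.0591  0.0071] 0.56
[ 0.43   -0.2479  0.0033] 0.19
{116: (0.6416, -0.1845, -0.03), 100: (0.6427, -0.0587, 0.026), 84: (0.6352, 0.064, 0.093), 68: (0.6192, 0.1909, 0.155)} 48.6
```

View pics/final.png

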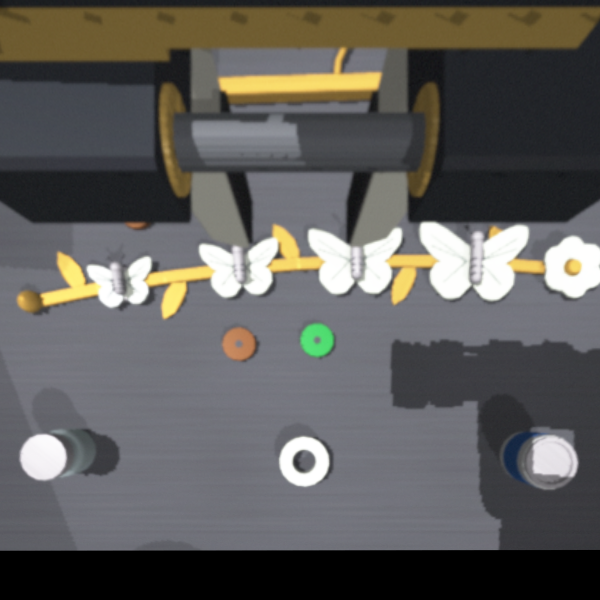

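View pics/pp.png

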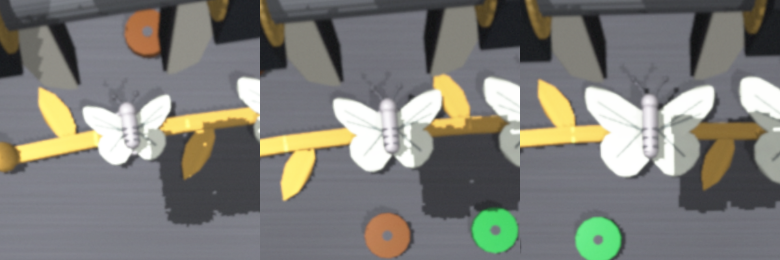

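The four butterflies sit in size order along the stem. Their bars are at (119,280), (240,264), (357,261) and (477,258), matching the discs, and all heads point away. The tin at (548,460) hasn't moved. Handing in.

```bash
python3 -c "
from h import *
print(ticket.sign_off())"
```

```text
the job is handed in; nothing more can be done
None
```

I handed the job in at about 49 s: the final picture shows the four butterflies centred on their discs in size order, largest by the flower and heads away from the robot, with the tin still in place; no verdict was returned.

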